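# Hang the wide candle caddy on its two-hook stand

## Task

Hang the wide green caddy on the display stand so that its long brass bar lies in both hooks, one on each side of the tray. Let it down until the bar sits in both hooks, and only then let go, leaving it hanging level and still; leave the small coral caddy where it stands.

Things in the scene. Friction and masses are not known exactly. Their poses are not given: they have to be found in the camera images.
- wide_caddy: Sage-green tray, 0.25-0.5 kg, 70 (x) by 104 mm (y), walls 35. Two stiles (tops 117) carry a 12 mm brass bar along y, axis 110 mm above the underside, reaching 120 mm either side of the middle, with 22 mm end balls. Mid-bar is a dark wood grip, 18 mm square, 50 mm along y: take it from above, fingers closing along x. Origin: centre of underside, z up. Front and back alike, may hang either way.
- hook_left: Left of two dark steel hooks on a fixed stand. Origin: where the bar's axis lies when seated, 145 mm above the table. z up, y along the hooks' line from right to left, x from open tip back to the post. The hook is an open-topped V of 8 mm rod in its x-z plane, bottom 12 mm flat, mouth 48 mm; tip at x -24 mm, top 26 mm above the origin. Post at x +45 mm is lower. Base board 12 mm thick.
- hook_right: Right hook, same shape and axes, 170 mm from the left one along y, same height. The tray hangs between the hooks (29 mm free each side), its underside 35 mm above the table, and the bar's overhanging ends lie in the hooks. Carry the whole tray above the hook tips until it is over the gap, then lower straight down.
- small_caddy: Bystander to be left alone: a loose coral caddy of the same make, tray and height, 0.3 kg, but its brass bar ends just outside the tray (58 mm either side of the middle), too short for the hooks. Origin: centre of the underside.

How it is judged (in metres and radians):
On the way:
1. the bar is let down into both hooks while the fingers still hold the caddy (z of hook_left in the frame of wide_caddy between 0.102 and 0.118 m and x of hook_left in the frame of wide_caddy between -0.014 and 0.014 m and z of hook_right in the frame of wide_caddy between 0.102 and 0.118 m and x of hook_right in the frame of wide_caddy between -0.014 and 0.014 m and contact force between the fingers and wide_caddy above 1 N), for 0.1 s.
At the end, for the whole second after the job is handed in: The wide caddy hangs by its bar in both hooks: at each hook the bar is within 8 mm of its seated height and 14 mm of the seat to front or back, both hooks carry load, the caddy is within 10 degrees of upright, still and released. The small caddy is within 30 mm of where it stood (z of hook_left in the frame of wide_caddy between 0.102 and 0.118 m and x of hook_left in the frame of wide_caddy between -0.014 and 0.014 m and z of hook_right in the frame of wide_caddy between 0.102 and 0.118 m and x of hook_right in the frame of wide_caddy between -0.014 and 0.014 m and contact force between each of hook_left, hook_right and wide_caddy above 0.3 N and contact force between the fingers and wide_caddy below 0.1 N and angle between wide_caddy's own z axis and vertical below 0.17 rad and linear speed of wide_caddy below 0.03 m/s and angular speed of wide_caddy below 0.3 rad/s and distance of small_caddy from where it was at the start of the episode below 0.03 m); the robot touches nothing.
It fails at once if the small coral caddy is pushed or carried more than 30 mm (distance of small_caddy from where it was at the start of the episode above 0.03 m).
It also fails if it takes over 42 s, if anything falls off the work surface, if the arm or the gripper's body presses on something with over 40 N, if the wrist force passes 120 N, or if a joint passes its speed limit or range.

## Robot

A 6-joint arm with a two-finger parallel gripper is mounted at the origin on a cart in front of the work surface, level with it; the furniture and walls round the work are solid. World frame = base frame: x ahead of the robot, y to its left, z up, the work surface at z = 0. Lengths are in mm, angles in rad, forces in N, time in s.
With the tool pointing down it reaches from about 300 to 1000 mm from the base axis. Payload 5.1 kg.
Tool frame: the origin (TCP) lies on the centre line of the jaws, within the pads' length; the fingertips stand 25 mm ahead of it and the grasp point (between the pads) lies 6 mm ahead of it; z points along the fingers, y is the line along which they close (so a half turn about z gives the same grasp; the last joint's range is limited). The gripper opens to 95 mm and grips with 3 to 60 N. Pads are 20 mm wide; open, the fingers measure 119 mm over their backs; the gripper's body (75 mm by 180 mm) begins 59 mm behind the grasp point.
Start: joints at [-1.211, 0.124, 1.65, -0, 1.367, -0.083], TCP at [278.474, -587.314, 239.656] pointing down, gripper open.
Joint ranges: [-2.61, 2.61], [-1.02, 2.33], [0.03, 2.71], [-1.35, 4.49], [0.32, 2.68], [-2.91, 2.91]. Speed limits (rad/s): [2.57, 2.57, 3.14, 3.14, 3.14, 3.14].

## Interface

Orientations are given as a rotation vector (axis times angle).
In Python, from workcell import bot gives the robot as it stands.
- The arm moves only by the tool apply_moves, never from a script. Its argument "targets" is text: rows parted by semicolons, each of 7 numbers parted by spaces: the turn, a rotation vector about the tool's x, y, z in units of 6 degrees (1.0 is 6 degrees), then the shift along the tool's x, y, z in units of 40 mm (1.0 is 40 mm), then the closure, from -1 (fully open) to 1 (shut). A call has 1 to 12 rows; each row shifts and turns the commanded pose from where the row before left it, along the tool's axes as they then stand; what a row does not reach is not made up. A row lasts 1/12 s, in which the tool goes at most 41.7 mm and 7.16 degrees, less where a joint would pass 70% of its speed; a pose out of reach is approached as far as the arm can. A call is refused whole if a number of a shift passes 1 or a number of a turn 1, either way. A call with a gripper value outside its range is refused whole. The fingers move at their own pace and stop on an object; "newtons" is the grip in N (left out, the last holds). Time passes only in rows, so rows that do not move let the fingers close. It gives the time, the measured TCP pose, the force, the opening and the grip force at its end, in the units of the state.
- bot.observe(): the state, without advancing time (a new reading comes with each control period).
- bot.capture(name): name is "side" or "top"; returns (picture, depth): 384x512x3 uint8, red, green, blue; 384x512 float32, mm along the optical axis (not along the pixel's ray), 0 where there is no reading.
- bot.get_calibration(name): a dict with "K" (3x3 intrinsics, pixels), "R" (3x3) and "t" (3): a world point X has camera coordinates R X + t. Camera axes: x right, y down, z forward; pixel columns grow to the right and rows downward; lengths in mm; the calibration is good to about 2 mm. A picture is of the moment at which its call begins. get_calibration takes no time and is no camera call.
- bot.sign_off(): hands the job in; it is judged then, once.
The state is a dict: "t": time; "joint_pos": joint angles; "qd": joint speeds; "tau": joint torques, N m; "eef_pos": TCP position; "orientation": TCP orientation; "ft_force": force on the tool from outside, world axes, zero at the start; "ft_torque": the same for the moment, N m; "finger_gap": opening from 0.0 (shut) to 1.0 (fully open); "grasp_force": force on a finger pad.
Only numpy, scipy, OpenCV 4.12 (cv2) and the standard library are available. Lean on these libraries where they do the work, as an engineer would, in place of code of your own. Each camera call takes 0.05 s, during which the arm holds its last target. There are 200 camera calls.

## Working session

There is one attempt and no reset: what is moved stays moved. The work goes in short steps, Python scripts to look and compute and a tool call to move; the robot and the scene stay as the last step left them, time stands still between calls to the robot, and variables do not carry over. Pictures are saved under pics/ and viewed, at most 10 in all, crops included, and the job is handed in when it is done.

Besides the shell and the picture viewer there is one more tool, called after "Request:" as a command line: name --argument value ..., lists and objects as JSON in quotes. apply_moves: Moves the arm, as the interface text tells. Its arguments: {"type":"object","properties":{"targets":{"type":"string"},"newtons":{"type":"number"}},"required":["targets"]}

```bash
mkdir -p pics; cat > h.py <<'E'
from workcell import bot
import numpy as np, cv2
from scipy.spatial.transform import Rotation as Ro
def snap(n,f):
    p,d=bot.capture(n); cv2.imwrite(f'pics/{f}.png',p[:,:,::-1]); np.savez(f'{f}.npz',p=p,d=d); return p,d
def cloud(n,d):
    c=bot.get_calibration(n);K,R,t=[np.array(c[k]) for k in 'KRt']
    v,u=np.mgrid[:d.shape[0],:d.shape[1]]
    X=np.stack([(u-K[0,2])/K[0,0]*d,(v-K[1,2])/K[1,1]*d,d],-1)
    W=(X-t.ravel())@R; W[d<=0]=np.nan; return W
E
python3 - <<'E'
from h import *
for n in('top','side'):
    snap(n,n+'1'); c=bot.get_calibration(n); print(n,-np.array(c['R']).T@np.array(c['t']).ravel())
a,b=[cv2.imread(f'pics/{n}1.png') for n in('top','side')]
s=bot.observe();print(s['eef_pos'],Ro.from_rotvec(s['orientation']).as_matrix().round(3),s['t'])
E
```

```text
top [ 342.46939655  -15.43432144 1399.82447296]
side [ 549.78807071 -843.98972634  555.65628359]
[ 278.2823922  -586.82940288  238.51142078] [[ 0.904  0.428 -0.001]
 [ 0.428 -0.904  0.002]
 [ 0.    -0.002 -1.   ]] 0.1
```

View pics/top1.png

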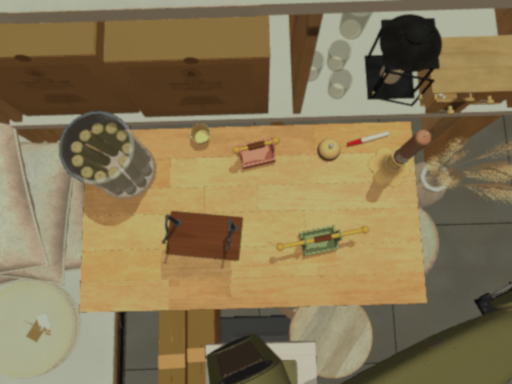

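View pics/side1.png

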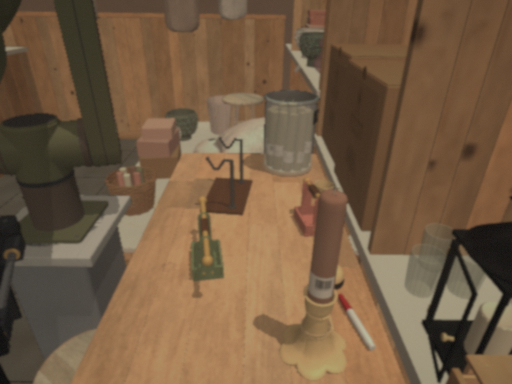

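The top view shows the green caddy at about (322,239), with bar ends at (281,246) and (365,230). The hooks are near (170,225) and (230,235), and the coral caddy is at (257,152). In the side view the hooks' V's open toward the robot side.

```bash
python3 - <<'E'
from h import *
z=np.load('top1.npz');p,d=z['p'],z['d'];W=cloud('top',d)
a=cv2.resize(p[205:265,150:250],None,fx=8,fy=8,interpolation=cv2.INTER_CUBIC)[:,:,::-1]
s=np.load('side1.npz');Ws=cloud('side',s['d'])
b=cv2.resize(s['p'][130:220,195:265],None,fx=6,fy=6,interpolation=cv2.INTER_CUBIC)[:,:,::-1]
cv2.imwrite('pics/ch.png',a);cv2.imwrite('pics/cs.png',b)
def box(W,u0,u1,v0,v1,z0,z1):
    q=W[v0:v1,u0:u1].reshape(-1,3); return q[(q[:,2]>z0)&(q[:,2]<z1)]
# bar from top and side
q=box(W,272,375,222,256,95,135);m=q[:,:2].mean(0);u,S,Vt=np.linalg.svd(q[:,:2]-m)
t=(q[:,:2]-m)@Vt[0];print('bar',len(q),m,Vt[0],t.min(),t.max(),'mid',m+Vt[0]*(t.min()+t.max())/2,q[:,2].mean())
q=box(Ws,188,228,190,275,95,125);print('side bar',len(q),q.min(0),q.max(0),q.mean(0))
for nm,(u0,u1) in dict(L=(158,185),R=(218,245)).items():
    q=box(W,u0,u1,208,262,125,200);print(nm,len(q));print(q[np.argsort(q[:,0])].round()[::3])
q=box(Ws,195,265,130,215,125,200);print('side hooks',len(q));print(q[np.argsort(q[:,1])].round()[::6])
E
```

```text
bar 522 [ 436.9529062  -181.61461804] [ 0.17187513 -0.98511874] -128.31052794577374 130.01135530872162 mid [ 437.09907116 -182.4523765 ] 115.98418338052392
side bar 589 [ 409.78847024 -312.03831852   95.08302405] [472.12642524 -58.60492855 121.78995127] [ 444.48756653 -204.93459692  113.04678009]
L 111
[[432. 243. 171.]
 [432. 250. 163.]
 [434. 243. 171.]
 [437. 244. 167.]
 [440. 246. 171.]
 [441. 242. 154.]
 [444. 242. 153.]
 [447. 242. 141.]
 [449. 240. 146.]
 [452. 241. 144.]
 [455. 244. 140.]
 [458. 243. 137.]
 [461. 244. 141.]
 [464. 245. 139.]
 [466. 244. 143.]
 [469. 244. 145.]
 [471. 243. 149.]
 [473. 244. 156.]
 [475. 240. 164.]
 [477. 240. 165.]
 [480. 239. 166.]
 [482. 237. 167.]
 [485. 236. 168.]
 [488. 242. 169.]
 [490. 242. 169.]
 [493. 236. 169.]
 [495. 236. 169.]
 [498. 237. 126.]
 [498. 236. 168.]
 [499. 235. 135.]
 [501. 237. 167.]
 [502. 235. 163.]
 [502. 243. 161.]
 [504. 239. 167.]
 [504. 243. 164.]
 [507. 237. 164.]
 [508. 233. 157.]]
R 101
[[411.  75. 167.]
 [414.  77. 172.]
 [414.  72. 166.]
 [417.  80. 168.]
 [419.  75. 166.]
 [422.  78. 161.]
 [425.  78. 158
[... 633 characters left out ...]
491.  66. 161.]
 [491.  66. 127.]
 [435.  67. 139.]
 [475.  68. 161.]
 [464.  68. 166.]
 [454.  69. 141.]
 [469.  69. 166.]
 [424.  69. 156.]
 [440.  70. 137.]
 [457.  71. 156.]
 [451.  72. 143.]
 [434.  72. 133.]
 [421.  72. 161.]
 [485.  73. 164.]
 [434.  73. 145.]
 [460.  74. 158.]
 [418.  74. 160.]
 [418.  75. 169.]
 [429.  76. 153.]
 [511. 230. 150.]
 [507. 231. 136.]
 [507. 232. 139.]
 [495. 233. 162.]
 [475. 234. 141.]
 [504. 236. 131.]
 [511. 236. 154.]
 [475. 237. 143.]
 [488. 238. 164.]
 [482. 239. 157.]
 [501. 239. 163.]
 [478. 240. 149.]
 [468. 241. 138.]
 [481. 241. 152.]
 [462. 242. 138.]
 [446. 243. 154.]
 [455. 244. 144.]
 [442. 245. 157.]
 [439. 247. 156.]
 [585. 395. 139.]]
```

View pics/ch.png

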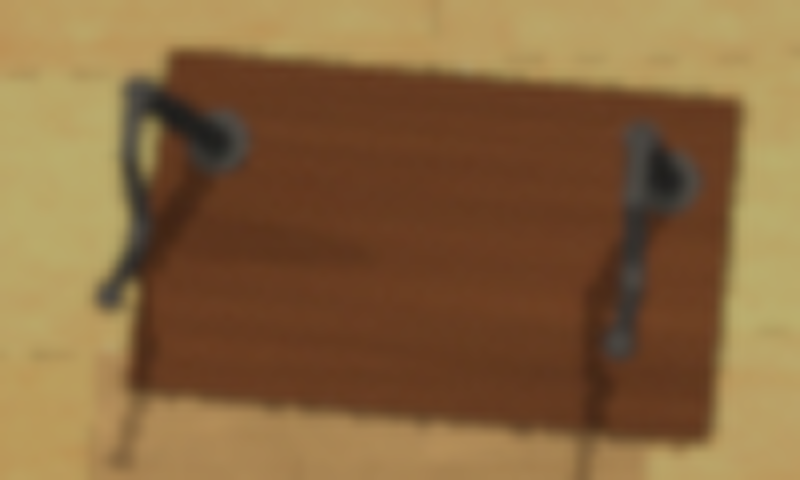

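View pics/cs.png

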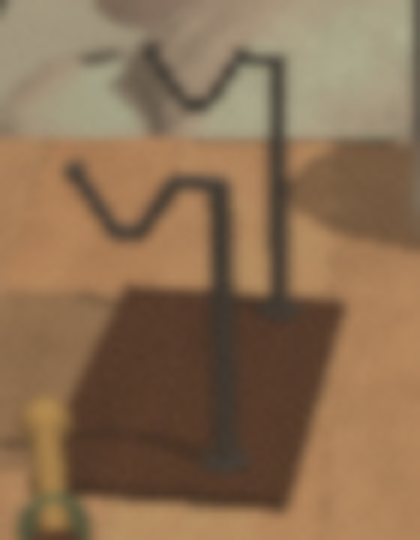

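Measurements agree with the given sizes:
- **Bar:** its middle is at about (437,-182), with y axis (-0.172, 0.985).
- **Hook seats:** about L (458,243) and R (438,73), 171 mm apart against the stated 170.

Next I go above the caddy, shifting first and then turning -74.6° about tool z.

Request:
apply_moves --targets "0 0 0 0.3 -0.3 0 -1;0 0 0 0.7 -0.65 0 -1;0 0 0 0.7 -0.65 0 -1;0 0 0 0.7 -0.65 0 -1;0 0 0 0.7 -0.65 0 -1;0 0 0 0.7 -0.65 0 -1;0 0 0 0.7 -0.65 0 -1;0 0 0 0.7 -0.65 0 -1;0 0 0 0.7 -0.65 0 -1;0 0 0 0.7 -0.65 0 -1;0 0 0 0.7 -0.65 0 -1;0 0 0 0.62 -0.65 0 -1" --newtons 30

```text
t: 1.1
eef_pos: [437.2, -180.3, 239.3]
orientation: [-3.065, -0.69, -0.0]
ft_force: [-0.3, -0.7, -1.0]
finger_gap: 1.002
grasp_force: 0.0
```

Request:
apply_moves --targets "0 0 -0.5 0 0 0 -1;0 0 -1 0 0 0 -1;0 0 -1 0 0 0 -1;0 0 -1 0 0 0 -1;0 0 -1 0 0 0 -1;0 0 -1 0 0 0 -1;0 0 -1 0 0 0 -1;0 0 -1 0 0 0 -1;0 0 -1 0 0 0 -1;0 0 -1 0 0 0 -1;0 0 -1 0 0 0 -1;0 0 -1 0 0 0 -1"

```text
t: 2.1
eef_pos: [436.7, -182.1, 239.1]
orientation: [-2.128, -2.309, 0.0]
ft_force: [0.6, 0.1, 0.0]
finger_gap: 0.997
grasp_force: 0.0
```

Request:
apply_moves --targets "0 0 -0.9 0 0 0 -1;0 0 0 0 0 0 -1;0 0 0 0 0 0 -1"

```text
t: 2.35
eef_pos: [436.8, -182.2, 239.2]
orientation: [-2.027, -2.4, 0.0]
ft_force: [0.2, 0.3, -1.0]
finger_gap: 0.996
grasp_force: 0.0
```

```bash
cat >> h.py <<'E'
def go(target,yang=None):
    s=bot.observe();R=Ro.from_rotvec(s['orientation']).as_matrix();d=np.array(target)-s['eef_pos']
    a=np.degrees(np.arctan2(R[1,1],R[0,1]))
    print('eef',s['eef_pos'].round(1) if hasattr(s['eef_pos'],'round') else s['eef_pos'],'toolz',R[:,2].round(3),'yang',round(a,2),'units',(R.T@d/40).round(3),'turnz',None if yang is None else round((a-yang)/6,2),'F',np.round(s['ft_force'],1),'gap',s['finger_gap'],'g',s['grasp_force'],'t',s['t'])
E
python3 - <<'E'
from h import *
go([437,-182,116],9.9)
E
```

```text
eef [ 436.8 -182.2  239.2] toolz [-0.001  0.    -1.   ] yang 9.63 units [2.000e-03 7.000e-03 3.081e+00] turnz -0.05 F [ 0.2  0.3 -1. ] gap 0.9959996282123827 g 0.0 t 2.35
```

Request:
apply_moves --targets "0 0 0 0 0 0.4 -1;0 0 0 0 0 0.5 -1;0 0 0 0 0 0.5 -1;0 0 0 0 0 0.5 -1;0 0 0 0 0 0.5 -1;0 0 0 0 0 0.4 -1;0 0 0 0 0 0.28 -1;0 0 0 0 0 0 -1;0 0 0 0 0 0 -1"

```text
t: 3.1
eef_pos: [436.8, -182.2, 116.2]
orientation: [-2.025, -2.401, 0.0]
ft_force: [0.7, 0.0, -0.1]
finger_gap: 1.001
grasp_force: 0.0
```

Request:
apply_moves --targets "0 0 0 0 0 0 1;0 0 0 0 0 0 1;0 0 0 0 0 0 1;0 0 0 0 0 0 1;0 0 0 0 0 0 1;0 0 0 0 0 0 1;0 0 0 0 0 0 1;0 0 0 0 0 0 1;0 0 0 0 0 0 1;0 0 0 0 0 0 1;0 0 0 0 0 0 1;0 0 0 0 0 0 1" --newtons 35

```text
t: 4.1
eef_pos: [437.2, -182.3, 116.5]
orientation: [2.024, 2.402, 0.0]
ft_force: [1.1, 0.1, 0.2]
finger_gap: 0.222
grasp_force: 0.5
```

Request:
apply_moves --targets "0 0 0 0 0 0 1;0 0 0 0 0 0 1;0 0 0 0 0 0 1;0 0 0 0 0 0 1;0 0 0 0 0 0 1;0 0 0 0 0 0 1"

```text
t: 4.6
eef_pos: [437.0, -182.3, 116.4]
orientation: [-2.024, -2.402, -0.0]
ft_force: [0.3, -0.3, -0.9]
finger_gap: 0.185
grasp_force: 35.0
```

Request:
apply_moves --targets "0 0 0 0 0 -0.1 1;0 0 0 0 0 -0.3 1;0 0 0 0 0 -0.5 1;0 0 0 0 0 -0.6 1;0 0 0 0 0 -0.6 1;0 0 0 0 0 -0.6 1;0 0 0 0 0 -0.6 1;0 0 0 0 0 -0.6 1;0 0 0 0 0 -0.6 1;0 0 0 0 0 -0.5 1;0 0 0 0 0 -0.3 1;0 0 0 0 0 -0.1 1"

```text
t: 5.6
eef_pos: [437.6, -182.7, 335.7]
orientation: [2.021, 2.399, 0.001]
ft_force: [-0.2, 0.4, -3.2]
finger_gap: 0.187
grasp_force: 35.0
```

```bash
python3 - <<'E'
from h import *
s,_=snap('side','side2');t,d=snap('top','top2')
go([448.5,158,330],-6.7)
cv2.imwrite('pics/both2.png',np.hstack([cv2.resize(s[:,100:330],None,fx=1.5,fy=1.5),cv2.resize(t[100:356,140:400],(400,576))])[:,:,::-1])
W=cloud('top',d);print(W[152,257])
E
```

```text
eef [ 437.1 -182.4  333. ] toolz [ 0.001 -0.001 -1.   ] yang 9.77 units [8.337 1.726 0.071] turnz 2.74 F [-0.6 -0.6 -2.9] gap 0.18516358817446663 g 34.99559462070465 t 5.7
[715.48798859  -7.87206788   8.83701265]
```

View pics/both2.png

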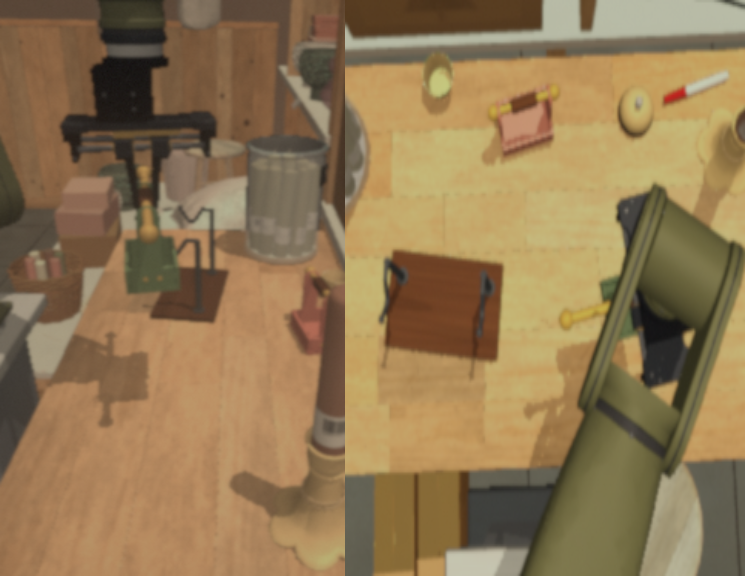

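The caddy is held level and clear, with its underside at about 217 mm. I carry it over the gap.

Request:
apply_moves --targets "0 0 0 0.2 0.04 0 1;0 0 0 0.5 0.1 0 1;0 0 0 0.8 0.17 0 1;0 0 0 0.9 0.19 0 1;0 0 0 0.9 0.19 0 1;0 0 0 0.9 0.19 0 1;0 0 0 0.9 0.19 0 1;0 0 0 0.9 0.19 0 1;0 0 0 0.9 0.19 0 1;0 0 0 0.8 0.17 0 1;0 0 0 0.45 0.08 0 1;0 0 0 0.19 0.03 0 1"

```text
t: 6.7
eef_pos: [447.2, 160.9, 330.1]
orientation: [-2.018, -2.404, 0.004]
ft_force: [0.2, 0.2, -2.9]
finger_gap: 0.189
grasp_force: 35.0
```

Request:
apply_moves --targets "0 0 0.2 0 0 0 1;0 0 0.5 0 0 0 1;0 0 0.7 0 0 0 1;0 0 0.7 0 0 0 1;0 0 0.44 0 0 0 1;0 0 0.2 0 0 0 1;0 0 0 0 0 0 1;0 0 0 0 0 0 1;0 0 0 0 0 0 1"

```text
t: 7.45
eef_pos: [448.6, 157.7, 332.2]
orientation: [-2.347, -2.088, 0.001]
ft_force: [-0.5, 0.0, -2.6]
finger_gap: 0.185
grasp_force: 35.0
```

```bash
python3 - <<'E'
from h import *
s,d=snap('side','side3');t,dt=snap('top','top3')
go([448.5,158,151],-6.7)
W=cloud('side',d);hsv=cv2.cvtColor(s,cv2.COLOR_RGB2HSV)
m=(hsv[...,0]>18)&(hsv[...,0]<30)&(hsv[...,1]>120)&(W[...,2]>300)&(W[...,2]<345)&(W[...,0]>380)&(W[...,0]<520)&(abs(W[...,1]-158)<145)
q=W[m];print(len(q),q.min(0),q.max(0),q.mean(0))
if len(q)>5:
    for lo in range(30,300,20):
        k=q[(q[:,1]>=lo)&(q[:,1]<lo+20)]
        if len(k): print(lo,len(k),np.median(k,0).round(1))
cv2.imwrite('pics/both3.png',np.hstack([cv2.resize(s[20:270,130:330],None,fx=2,fy=2),cv2.resize(t[130:330,100:300],(400,500))])[:,:,::-1])
E
```

```text
eef [448.6 158.  332.4] toolz [-0. -0. -1.] yang -6.67 units [ 1.000e-03 -2.000e-03  4.534e+00] turnz 0.0 F [-0.  -0.  -2.4] gap 0.18522746851987018 g 34.99559462070465 t 7.55
11 [441.51466811  35.73267855 324.94293211] [450.34891803 126.04692477 331.50327259] [446.1198595   95.40523275 328.95175939]
30 1 [446.3  35.7 327.6]
50 2 [445.6  66.  326.2]
90 4 [445.9 103.1 329.6]
110 4 [447.3 116.8 330.9]
```

View pics/both3.png

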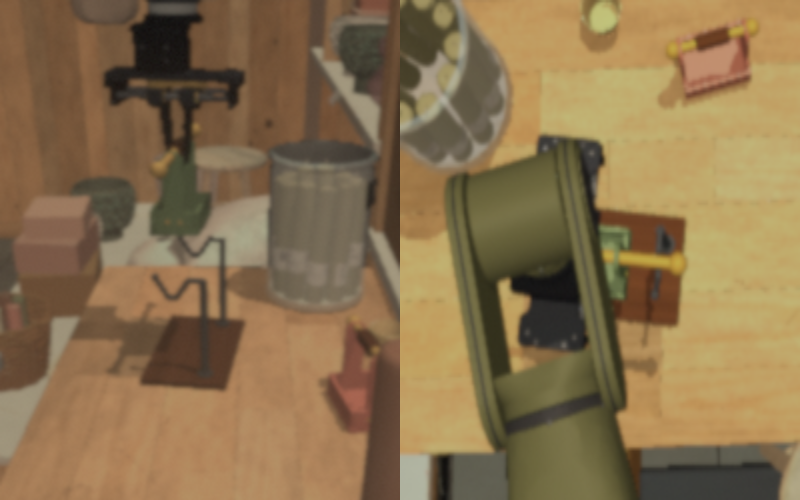

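The picture shows the caddy centred above the gap, tray between the hooks. I'll check the bar's yaw and y with the visible right end in the top depth.

```bash
python3 - <<'E'
from h import *
for n in('top','side'):
    z=np.load(n+'3.npz');W=cloud(n,z['d']);hsv=cv2.cvtColor(z['p'],cv2.COLOR_RGB2HSV)
    q=W[(W[...,2]>305)&(W[...,2]<350)&(W[...,0]>400)&(W[...,0]<500)&(((W[...,1]<128)&(W[...,1]>20))|((W[...,1]>190)&(W[...,1]<300)))&(hsv[...,1]>90)]
    for lo in range(20,300,15):
        k=q[(q[:,1]>=lo)&(q[:,1]<lo+15)]
        if len(k): print(n,lo,len(k),np.median(k,0).round(1),k[:,1].min().round(1))
E
```

```text
top 20 27 [433.2  32.3 333.7] 27.8
top 35 46 [433.3  41.5 334.7] 36.5
top 50 38 [435.3  57.9 330.7] 50.6
top 65 30 [436.7  72.6 331.4] 66.7
top 80 38 [439.2  87.4 331. ] 80.4
top 95 50 [440.3 105.6 330.6] 96.2
top 110 36 [442.2 115.2 330.9] 110.1
side 20 51 [436.5  30.3 326.8] 26.6
side 35 11 [439.2  35.8 332.3] 35.0
side 50 6 [441.8  59.8 330.9] 50.7
side 65 8 [443.9  70.5 329.9] 65.9
side 80 11 [446.1  85.9 329.8] 80.5
side 95 17 [444.7 104.2 327.6] 95.4
side 110 5 [446.  114.4 330.7] 110.4
side 125 2 [449.1 125.8 330.2] 125.6
side 185 2 [468.  198.2 322.2] 198.1
side 200 7 [466.5 203.6 326. ] 200.3
side 215 1 [464.3 229.1 325.5] 229.1
side 245 4 [466.1 252.6 327.8] 245.5
side 260 17 [467.8 269.5 328.4] 261.2
side 275 3 [473.1 275.4 330.8] 275.4
```

Bar slope is 0.117, matching the hook line, and its x at each hook is within about 2 mm. Lowering.

Request:
apply_moves --targets "0 0 0 0 0 0.15 1;0 0 0 0 0 0.35 1;0 0 0 0 0 0.45 1;0 0 0 0 0 0.5 1;0 0 0 0 0 0.5 1;0 0 0 0 0 0.5 1;0 0 0 0 0 0.5 1;0 0 0 0 0 0.45 1;0 0 0 0 0 0.35 1;0 0 0 0 0 0.25 1;0 0 0 0 0 0.15 1;0 0 0 0 0 0 1"

```text
t: 8.55
eef_pos: [447.5, 158.0, 164.4]
orientation: [-2.346, -2.088, 0.005]
ft_force: [0.1, 0.3, -3.0]
finger_gap: 0.188
grasp_force: 35.0
```

Request:
apply_moves --targets "0 0 0 0 0 0.1 1;0 0 0 0 0 0.1 1;0 0 0 0 0 0.05 1;0 0 0 0 0 0.05 1;0 0 0 0 0 0 1;0 0 0 0 0 0 1"

```text
t: 9.05
eef_pos: [448.7, 158.2, 154.6]
orientation: [2.347, 2.088, 0.0]
ft_force: [0.3, 0.5, -3.1]
finger_gap: 0.19
grasp_force: 35.0
```

Request:
apply_moves --targets "0 0 0 0 0 0.03 1;0 0 0 0 0 0.03 1;0 0 0 0 0 0.03 1;0 0 0 0 0 0 1;0 0 0 0 0 0 1;0 0 0 0 0 0 1"

```text
t: 9.55
eef_pos: [449.5, 158.3, 151.4]
orientation: [2.346, 2.087, 0.003]
ft_force: [3.3, 0.5, -2.3]
finger_gap: 0.182
grasp_force: 35.0
```

Touching, with a slight push toward +x. I'll ease 1.6 mm that way and a little further down.

Request:
apply_moves --targets "0 0 0 0 0.03 0 1;0 0 0 0 0.02 0.03 1;0 0 0 0 0 0.03 1;0 0 0 0 0 0 1;0 0 0 0 0 0 1;0 0 0 0 0 0 1"

```text
t: 10.05
eef_pos: [450.3, 158.1, 150.5]
orientation: [-2.346, -2.088, 0.002]
ft_force: [-6.4, -1.2, 11.0]
finger_gap: 0.192
grasp_force: 35.0
```

Request:
apply_moves --targets "0 0 0 0 -0.03 0 1;0 0 0 0 0 0 1;0 0 0 0 0 0 1;0 0 0 0 0 0 1"

```text
t: 10.38
eef_pos: [450.1, 158.1, 150.5]
orientation: [2.346, 2.088, 0.002]
ft_force: [-1.3, -1.1, 7.9]
finger_gap: 0.188
grasp_force: 35.0
```

```bash
python3 - <<'E'
from h import *
s,d=snap('side','side4');go([448.5,158,151],-6.7);print(bot.observe()['ft_torque'])
cv2.imwrite('pics/s4.png',cv2.resize(s[100:240,170:300],None,fx=4,fy=4,interpolation=cv2.INTER_CUBIC)[:,:,::-1])
E
```

```text
eef [450.1 158.1 150.5] toolz [ 0.001 -0.    -1.   ] yang -6.67 units [-0.008 -0.04  -0.012] turnz 0.0 F [-1.3 -1.5  8.4] gap 0.1855801841147545 g 35.00551879405975 t 10.4333
[-0.23243149  0.25714818 -0.09725683]
```

View pics/s4.png

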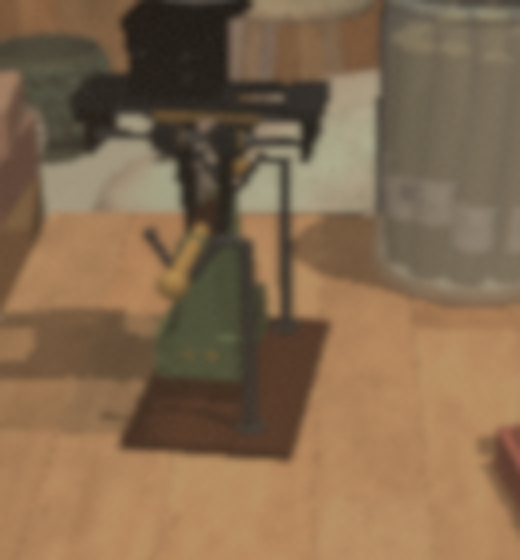

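The bar lies in both V's: the near one shows at (185,270), the far bar end at the far V, and the moment is small. Soft release next.

Request:
apply_moves --targets "0 0 0 0 0 0 1;0 0 0 0 0 0 1;0 0 0 0 0 0 1;0 0 0 0 0 0 1" --newtons 4

```text
t: 10.77
eef_pos: [450.4, 158.1, 150.2]
orientation: [2.346, 2.088, 0.003]
ft_force: [0.2, -0.6, 6.0]
finger_gap: 0.188
grasp_force: 4.0
```

Request:
apply_moves --targets "0 0 0 0 0 0 0.5;0 0 0 0 0 0 0.4;0 0 0 0 0 0 0.3;0 0 0 0 0 0 0.2;0 0 0 0 0 0 0.1;0 0 0 0 0 0 0;0 0 0 0 0 0 -0.1;0 0 0 0 0 0 -0.1;0 0 0 0 0 0 -0.1;0 0 0 0 0 0 -0.1;0 0 0 0 0 0 -0.1;0 0 0 0 0 0 -0.1"

```text
t: 11.77
eef_pos: [449.4, 158.1, 148.5]
orientation: [2.347, 2.088, 0.0]
ft_force: [0.7, -0.0, 0.1]
finger_gap: 0.549
grasp_force: 0.0
```

Request:
apply_moves --targets "0 0 0 0 0 -0.1 -0.1;0 0 0 0 0 -0.3 -0.1;0 0 0 0 0 -0.4 -0.1;0 0 0 0 0 -0.5 -0.1;0 0 0 0 0 -0.5 -0.1;0 0 0 0 0 -0.5 -0.1;0 0 0 0 0 -0.5 -0.1;0 0 0 0 0 -0.4 -0.1;0 0 0 0 0 -0.3 -0.1;0 0 0 0 0 -0.1 -0.1;0 0 0 0 0 0 -0.1;0 0 0 0 0 0 -0.1"

```text
t: 12.77
eef_pos: [449.2, 158.0, 292.0]
orientation: [-2.347, -2.088, 0.001]
ft_force: [-0.0, -0.4, -0.0]
finger_gap: 0.553
grasp_force: 0.0
```

Request:
apply_moves --targets "0 0 0 0 0 0 -0.1;0 0 0 0 0 0 -0.1;0 0 0 0 0 0 -0.1;0 0 0 0 0 0 -0.1;0 0 0 0 0 0 -0.1;0 0 0 0 0 0 -0.1;0 0 0 0 0 0 -0.1;0 0 0 0 0 0 -0.1;0 0 0 0 0 0 -0.1;0 0 0 0 0 0 -0.1;0 0 0 0 0 0 -0.1;0 0 0 0 0 0 -0.1"

```text
t: 13.77
eef_pos: [449.4, 158.1, 292.5]
orientation: [-2.347, -2.088, -0.0]
ft_force: [0.4, -0.4, 0.2]
finger_gap: 0.55
grasp_force: 0.0
```

```bash
python3 - <<'E'
from h import *
s,d=snap('side','side5');W1=cloud('side',d)
s2,d2=snap('side','side6');print(np.abs(s.astype(int)-s2)[100:240,170:300].max(),np.abs(s.astype(int)-s2)[100:240,170:300].mean());go([448.5,158,300])
cv2.imwrite('pics/s5.png',cv2.resize(s[100:240,170:300],None,fx=4,fy=4,interpolation=cv2.INTER_CUBIC)[:,:,::-1])
E
```

```text
6 0.7233699633699634
eef [449.4 158.1 292.5] toolz [ 0.  0. -1.] yang -6.67 units [-0.005 -0.023 -0.188] turnz None F [ 0.3  0.2 -0.4] gap 0.5489372324053526 g 0.0 t 13.8667
```

View pics/s5.png

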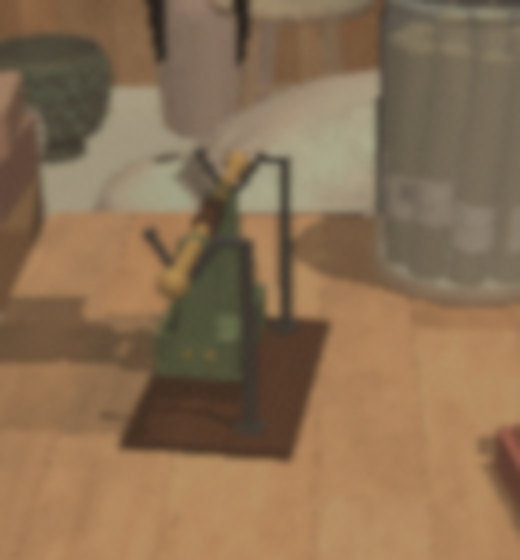

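The caddy hangs upright and still, with both bar ends in the V's at (185,270) and (232,175). I'll check the bar's heights numerically, then hand in.

```bash
python3 - <<'E'
from h import *
z=np.load('side5.npz');W=cloud('side',z['d']);hsv=cv2.cvtColor(z['p'],cv2.COLOR_RGB2HSV)
m=(hsv[...,0]>14)&(hsv[...,0]<30)&(hsv[...,1]>120)&(W[...,2]>120)&(W[...,2]<175)&(W[...,0]>410)&(W[...,0]<500)
q=W[m];r=[]
for lo in (20,45,90,200,250,265):
    k=q[(q[:,1]>=lo)&(q[:,1]<lo+20)]
    if len(k): r.append(np.median(k,0));print(lo,len(k),r[-1].round(1))
r=np.array(r)
if r[-1,1]>190 and abs(r[0,2]-r[-1,2])<7 and abs(r[:,2].mean()-147)<7: print(bot.sign_off())
else: print('not signed')
E
```

```text
20 42 [438.7  30.5 147.4]
45 10 [443.   60.6 148.9]
90 11 [445.3  98.1 149.2]
200 1 [460.4 217.9 150.5]
250 11 [466.6 268.2 148.9]
265 10 [466.6 269.2 148.8]
the job is handed in; nothing more can be done
None
```

The wide green caddy hangs level and still with its bar in both hooks (bar height within about 3 mm end to end), the gripper has let go, the coral caddy was never approached, and the job was handed in at about 14 s; the judge's result was not shown.

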